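# Stand the multimeter in its tilted bench stand

### The job

The multimeter is lying on its face on the electronics bench. Stand it upright on its yellow foot end on the bench and let go, then take it again by its top end and set it gently in the blue tilted stand: foot flat on the narrow ledge behind the lip, centred, back leaning against the backrest and screen facing out. Leave the breadboard, mouse and screwdriver where they are.

Things in the scene. Friction and masses are not known exactly. Their poses are not given: they have to be found in the camera images.
- meter: handheld multimeter, rigid block 130 long x 54 wide x 34 mm thick, 0.2 to 0.45 kg; charcoal, yellow boot over the last 42 mm at its foot end, red band at its top end, grey battery door on its back. Origin at the centre of the block; +x to the top end, y across the width, +z out of the back (screen faces -z). Starts lying on its face: +z up, origin 17 mm above the bench
- meter_foot (a point): centre of the meter's flat foot-end face (54 x 34 mm), at x = -65 mm of the meter
- meter_top (a point): centre of the meter's flat top-end face, at x = +65 mm of the meter
- meter_screen (a point): point in the middle of the meter's screen-side face, at z = -17 mm of the meter
- stand: fixed meter stand: black base plate 120 (x) x 100 (y) x 12 mm with a post of 18 mm diameter that carries the blue cradle; origin at the centre of the base's underside on the bench; +x is the way it faces (away from the backrest), z up
- cradle: blue cradle on the stand, leaning back 25 degrees: backrest 44 wide, 97 high, 5 mm thick; square to it a ledge 44 mm wide, 42 mm deep up to a front lip 6 mm high, 3 thick. Origin where backrest and ledge faces meet, mid-width, 78 mm above the bench; +x out of the backrest along the ledge, y across, +z up the backrest. Meter home: foot centre at x 17 to 25, y 0, z 0, top to +z, screen to +x
- breadboard: white breadboard on a black base, 110 x 170 mm, 19 mm high (parts on it up to 28 mm), loose; origin at the centre of its underside; leave alone
- mouse: black computer mouse, 105 x 60 mm, 34 mm high, loose; origin at the centre of its underside; leave alone
- screwdriver: screwdriver with a red handle lying on the bench, about 200 mm long and 30 mm thick, loose; origin under its middle; leave alone
There are look-alikes about, which are no part of the job. What is shaped like the meter but orange is not meant.

How it is judged:
By the outcome, as a careful person would: the job done as asked, in the order asked, and still so for the second after the job is handed in, with the robot touching nothing.
It also fails if it takes over 58 s, if anything falls off the work surface, if the arm or the gripper's body presses on something with over 40 N, if the wrist force passes 120 N, or if a joint passes its speed limit or range.

### The arm

A 6-joint arm with a two-finger parallel gripper is mounted at the origin on the work surface. World frame = base frame: x ahead of the robot, y to its left, z up, the work surface at z = 0. Lengths are in mm, angles in rad, forces in N, time in s.
With the tool pointing down it reaches from about 350 to 850 mm from the base axis. Payload 8.1 kg.
Tool frame: the origin (TCP) lies midway between the tips of the shut fingers; the grasp point (between the pads) lies 19 mm behind it (env.hold_point_z is the distance from the TCP to the grasp point, in mm); z points along the fingers, y is the line along which they close (so a half turn about z gives the same grasp; the last joint's range is limited). The gripper opens to 85 mm and grips with 20 to 120 N. Pads are 22 mm wide; open, the fingers measure 114 mm over their backs; the gripper's body (76 mm by 85 mm) begins 54 mm behind the grasp point. The pads swing forward as they close: fully open they stand 13 mm farther back than shut.
Start: joints at [-1.277, 0.13, 1.488, -0, 1.523, -0.085], TCP at [221.903, -557.462, 194.092] pointing down, gripper open.
Joint ranges: [-2.96, 2.96], [-0.89, 2.26], [0.02, 2.5], [-1.34, 4.48], [0, 2.73], [-2.66, 2.66]. Speed limits (rad/s): [2.39, 2.39, 2.79, 3.14, 3.14, 3.14].

### API

Orientations are given as a unit quaternion [w, x, y, z].
In Python, from station import env, fingers, imaging, ticket gives the robot as it stands. Calls block until the motion is done:
- env.reach(position, orientation): joint-space move of the TCP to a pose.
- env.line_to(position, frame=None, rate=150): straight line of the TCP; frame=None keeps the orientation; rate is the mean speed in mm/s.
- env.move_joints(angles): joint-space move.
- fingers.gripper_to(opening, grasp_force=None): finger opening in mm; grasp_force is the grip in N (None keeps the last); returns when the fingers have stopped.
- env.wait(seconds).
- env.inverse_kinematics(position, orientation): joint angles nearest the present ones, or None.
- env.get_obs(): the state.
- imaging.camera(name): name is "side" or "top"; returns a dict with "img" (400x640x3 uint8, blue, green, red), "intrinsics" (3x3 intrinsics, pixels), "origin" and "orientation" of the camera in the world. Camera axes: x right, y up, looking along -z (the intrinsics and any distortion apply to the point x, -y, -z); pixel columns grow to the right and rows downward; lengths in mm; the calibration is good to about 2 mm. A picture is of the moment at which its call begins. There is no depth.
A pose or a line that the arm cannot do raises env.MotionError and nothing moves.
- ticket.close_job(): hands the job in; it is judged then, once.
The state is a dict: "time": time; "qpos": joint angles; "joint_velocities": joint speeds; "joint_efforts": joint torques, N m; "ee_pos": TCP position; "eef_rot": TCP orientation; "wrist_force": force on the tool from outside, world axes, zero at the start; "torque": the same for the moment, N m; "grip_width": finger opening in mm; "grip_force": force on a finger pad.
Only numpy, scipy, OpenCV 4.12 (cv2) and the standard library are available. Lean on these libraries where they do the work, as an engineer would, in place of code of your own. Each camera call takes 0.05 s, during which the arm holds its last target. There are 200 camera calls.

## Working session

There is one attempt and no reset: what is moved stays moved. The work goes in short steps, each a Python script; the robot and the scene stay as the last script left them, time stands still between calls to the robot, and variables do not carry over. Pictures are saved under pics/ and viewed, at most 10 in all, crops included, and the job is handed in when it is done.

```bash
ls; mkdir -p pics; python3 - <<'E'
from station import env, fingers, imaging, ticket
import cv2, numpy as np
for n in ("top","side"):
    c=imaging.camera(n); cv2.imwrite(f"pics/{n}0.png",c["img"]); print(n,{k:v for k,v in c.items() if k!="img"})
print(env.get_obs())
E
```

```text
pics
top {'intrinsics': array([[390.07992311,   0.        , 322.11250454],
       [  0.        , 390.07992311, 199.08094131],
       [  0.        ,   0.        ,   1.        ]]), 'origin': array([ 506.82213845,   -2.81619123, 1167.45963111]), 'orientation': array([ 0.70844583,  0.01963664, -0.03243985, -0.70474574])}
side {'intrinsics': array([[483.39735259,   0.        , 316.55040216],
       [  0.        , 483.39735259, 203.93641543],
       [  0.        ,   0.        ,   1.        ]]), 'origin': array([ 196.48298299,  897.14442353, 1082.15390201]), 'orientation': array([-0.20332558, -0.07660408,  0.37034626,  0.90312467])}
{'time': 0.1, 'qpos': array([-1.27738815e+00,  1.31094449e-01,  1.48917899e+00,  5.62741723e-06,
        1.52299407e+00, -8.54223819e-02]), 'joint_velocities': array([-0.00013963, -0.0019506 , -0.0030362 , -0.0012202 , -0.00048342,
       -0.00098705]), 'joint_efforts': array([ 7.82983316e-04, -5.70951712e+01, -5.01940978e+01, -1.47705123e-04,
        8.09996476e-03, -5.04625223e-05]), 'ee_pos': array([ 221.74898887, -556.91859976,  193.13939052]), 'eef_rot': array([-8.33193997e-04,  9.82114178e-01,  1.88284465e-01, -8.41343154e-05]), 'wrist_force': array([0.14370154, 0.86412319, 0.24355079]), 'torque': array([-0.03001371, -0.01834956,  0.00664827]), 'grip_force': 0.0, 'grip_width': 85.67920027215307}
```

View pics/top0.png

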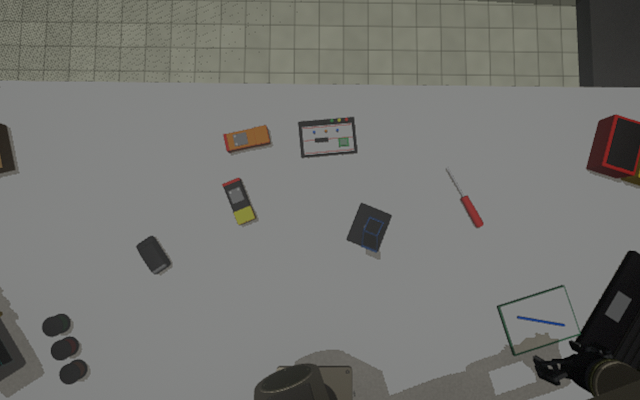

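View pics/side0.png

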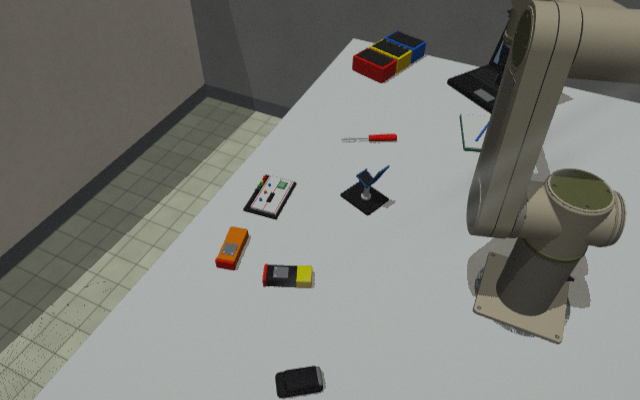

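The top view shows the meter at (239,201), with its red end at (232,182) and yellow foot at (247,221). The stand is at about (369,228), with the breadboard, mouse and screwdriver clear of both. The side view shows the meter at (288,275) and the stand at (366,195). I'll enlarge these.

```bash
python3 - <<'E'
import cv2, numpy as np
t=cv2.imread("pics/top0.png"); s=cv2.imread("pics/side0.png")
def crop(im,x,y,w=66,h=50,k=6):
    return cv2.resize(im[y:y+h,x:x+w],None,fx=k,fy=k,interpolation=cv2.INTER_CUBIC)
r=np.vstack([np.hstack([crop(t,207,176),crop(t,337,198,66,56)[:300]]),np.hstack([crop(s,256,252),crop(s,334,166)])])
r=np.clip(r.astype(float)*1.7,0,255).astype(np.uint8)
cv2.imwrite("pics/crop0.png",r); print(r.shape)
E
cat > h.py <<'E'
from station import env, fingers, imaging, ticket
import cv2, numpy as np
from scipy.spatial.transform import Rotation as R
def rot(q): return R.from_quat([q[1],q[2],q[3],q[0]])
def quat(M): q=R.from_matrix(M).as_quat(); return [q[3],q[0],q[1],q[2]]
CAM={'top':(np.array([[390.07992311,0,322.11250454],[0,390.07992311,199.08094131],[0,0,1]]),np.array([506.82213845,-2.81619123,1167.45963111]),[0.70844583,0.01963664,-0.03243985,-0.70474574]),
'side':(np.array([[483.39735259,0,316.55040216],[0,483.39735259,203.93641543],[0,0,1]]),np.array([196.48298299,897.14442353,1082.15390201]),[-0.20332558,-0.07660408,0.37034626,0.90312467])}
def proj(P,cam):
    K,o,q=CAM[cam]; p=rot(q).inv().apply(np.atleast_2d(P)-o)*[1,-1,-1]; p=p@K.T; return p[:,:2]/p[:,2:]
def at_z(uv,z,cam):
    K,o,q=CAM[cam]; uv=np.atleast_2d(uv); d=np.c_[uv,np.ones(len(uv))]@np.linalg.inv(K).T
    d=rot(q).apply(d*[1,-1,-1]); return o+d*((z-o[2])/d[:,2])[:,None]
E
```

```text
(600, 792, 3)
```

View pics/crop0.png

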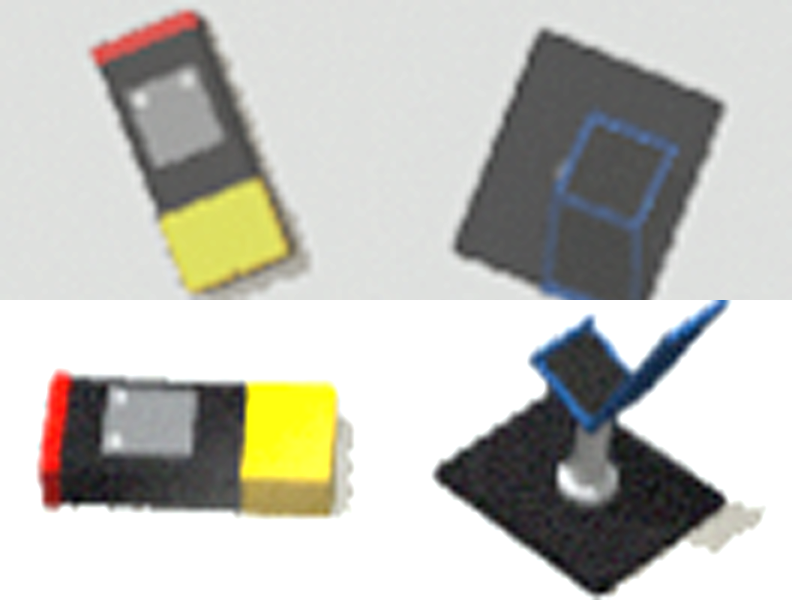

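Crops: the meter lies with its red end away from the robot. The stand's ledge and lip point away from the robot and the backrest leans back towards it. My top crop cut off the backrest's upper edge, so I'll take a larger crop of the stand.

```bash
python3 - <<'E'
import cv2, numpy as np
t=cv2.imread("pics/top0.png"); s=cv2.imread("pics/side0.png")
def crop(im,x,y,w=50,h=60,k=8):
    return cv2.resize(im[y:y+h,x:x+w],None,fx=k,fy=k,interpolation=cv2.INTER_CUBIC)
r=np.hstack([crop(t,345,198),crop(s,340,155)])
r=np.clip(r.astype(float)*2.2,0,255).astype(np.uint8)
for i in range(0,800,80): cv2.putText(r,str((345+i//8) if i<400 else 340+(i-400)//8),(i,10),0,.4,(0,0,255)); cv2.line(r,(i,0),(i,480),(0,200,0),1)
for j in range(0,480,80): cv2.putText(r,f"{198+j//8}/{155+j//8}",(0,j+12),0,.4,(0,0,255)); cv2.line(r,(0,j),(800,j),(0,200,0),1)
cv2.imwrite("pics/crop1.png",r)
E
```

```text
(no output)
```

View pics/crop1.png

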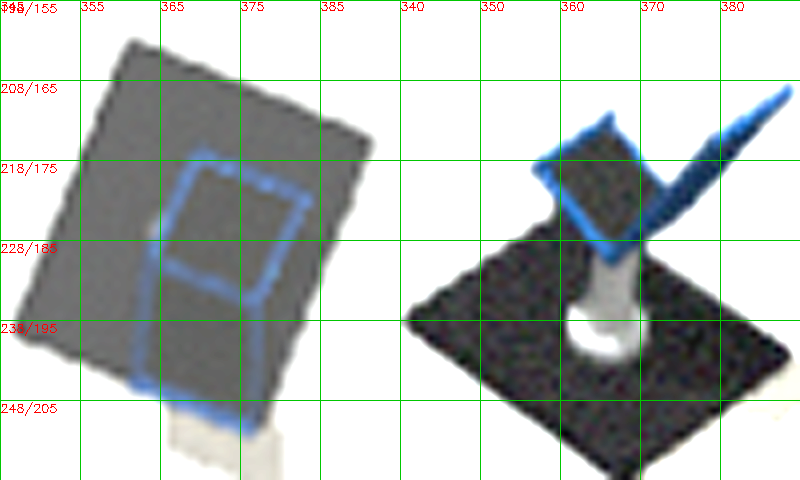

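```bash
cat > fit.py <<'E'
from h import *
from scipy.optimize import least_squares
def pose(p,tilt=0,z=0):
    M=R.from_euler('z',p[2])*R.from_euler('y',-tilt,degrees=True); return M,np.array([p[0],p[1],z])
def fit(obs,z,tilt,p0,n=3):
    def f(p):
        M,t=pose(p,tilt,z)
        return np.concatenate([(proj(M.apply(a)+t,c)-b).ravel() for c,a,b in obs])
    s=least_squares(f,p0,loss='soft_l1'); return s.x,f(s.x)
E
python3 - <<'E'
from fit import *
np.set_printoptions(precision=2,suppress=True)
cr=lambda L,ox,oy:[( (x+.5)/6-.5+ox,(y+.5)/6-.5+oy) for x,y in L]
A=np.array
mt=('top',A([[65,27,17],[65,-27,17],[-65,-27,17],[-65,27,17.]]),A(cr([(93,50),(195,12),(290,253),(190,293)],207,176)))
ms=('side',A([[65,-27,17],[-65,-27,17],[-65,27,-17],[65,27,-17],[-65,27,17],[65,27,17.]]),A(cr([(58,374),(336,384),(335,515),(45,507),(335,482),(43,474)],256,202)))
for o in ([mt],[ms],[mt,ms]): 
    x,r=fit(o,17,0,[600,150,.4]); print('meter',x,r)
bt=('top',A([[60,50,12],[60,-50,12],[-60,50,12.]]),A([(361.2,203),(391.3,215.5),(346.8,240)]))
bs=('side',A([[60,50,12],[-60,50,12],[-60,-50,12.]]),A([(340.2,195),(367.5,214.5),(388.5,199)]))
for o in ([bt],[bs],[bt,bs]): x,r=fit(o,0,0,[450,-100,-.35]); print('base',x,r)
ct=('top',A([[43.5,22,6],[43.5,-22,6],[0,22,0],[0,-22,0],[-2.5,22,97],[-2.5,-22,97.]]),A([(369.2,217.2),(383.2,222.5),(364.7,229.8),(376.8,235),(361.8,246.2),(376.3,251.8)]))
cs=('side',A([[45,22,6],[45,-22,6],[0,22,0],[-2,22,97.]]),A([(356.7,175.5),(366,169.5),(366.5,187),(388.5,166)]))
for o in ([ct],[cs],[ct,cs]): x,r=fit(o,78,25,[450,-100,-.35]); print('cradle',x,r)
E
```

```text
meter [584.04 219.24   0.39] [-0.34 -0.26  0.02 -0.85  0.58  0.31 -0.2   0.71]
meter [581.68 225.56  -5.88] [-0.83 -0.44  0.86 -0.53  0.2   1.58  0.01  1.3   0.26 -0.36 -0.52 -0.67]
meter [583.24 221.99   0.4 ] [-1.45  0.16 -1.14 -0.59 -0.23  0.44 -0.95  0.99 -0.61 -1.69  0.96 -1.58
  0.18  0.48  0.12 -0.03  0.24 -1.47 -0.41 -2.  ]
base [ 507.63 -163.74 -119.76] [-0.17 -0.23  0.99 -0.18 -0.62  0.42]
base [ 507.99 -152.66   -6.65] [-0.79 -0.37  0.17  0.34  0.5  -0.05]
base [ 507.87 -159.54  -82.08] [-1.06 -0.48 -0.16  0.22 -2.3  -0.16  0.17 -2.23  0.26 -1.11  1.24 -0.92]
cradle [ 494.56 -157.25   18.49] [-0.53 -0.1   0.52  0.33 -1.78 -0.1   0.88  0.32 -0.59 -0.49  0.99  0.04]
cradle [ 489.84 -159.86   -0.03] [ 1.83  0.71 -1.8  -1.85  3.06 -0.86 -2.37  2.84]
cradle [ 494.01 -156.67   -0.31] [-1.42  0.24 -0.14 -0.01 -2.1   0.43  0.79  0.19 -0.23  0.34  1.6   0.15
  0.27 -1.83  0.12 -2.74 -0.39 -1.44 -8.12  4.53]
```

```bash
cat >> h.py <<'E'
D=25.  # TCP beyond pad centre when holding 54 mm
def tool(pad,zt,yt,d=D):
    zt=np.array(zt)/np.linalg.norm(zt); yt=np.array(yt)/np.linalg.norm(yt)
    return np.array(pad)+d*zt, quat(np.c_[np.cross(yt,zt),yt,zt])
def u(a): return np.array([np.cos(a),np.sin(a),0])
Z=np.array([0,0,1.])
def mpose(yaw,tilt,s): # tool z for meter heading yaw, meter x raised by tilt(rad); tool leans s toward the foot
    mx=np.cos(tilt)*u(yaw)+np.sin(tilt)*Z; mz=-np.sin(tilt)*u(yaw)+np.cos(tilt)*Z
    return mx,mz,-np.cos(s)*mz-np.sin(s)*mx
E
python3 - <<'E'
from h import *
np.set_printoptions(precision=2,suppress=True)
yaw=.395; my=u(yaw+np.pi/2); C=np.array([584,221,0])
for sg in (1,-1):
  for s in (0,15,25):
    s=np.radians(s)
    for nm,tilt,pad in (('lie',0,C+30*u(yaw)+24*Z),('up',0,C+30*u(yaw)+150*Z),('mid',np.pi/4,C+160*Z),('stand',np.pi/2,C-60*u(yaw)+95*Z)):
        _,_,z=mpose(yaw,tilt,s); print(sg,nm,env.inverse_kinematics(*tool(pad,z,sg*my)))
  print('regrasp',env.inverse_kinematics(*tool(C-50*u(yaw)+108*Z,-Z,sg*my)))
  cy=-.37; zc=np.cos(.436)*Z-np.sin(.436)*u(cy)
  print('place',env.inverse_kinematics(*tool(np.array([494,-157,78])+108*zc+20*u(cy),-zc,sg*u(cy+np.pi/2))))
E
```

```text
1 lie [ 0.28  0.44  1.49 -0.    1.21 -1.68]
1 up [ 0.28  0.31  1.4  -0.    1.42 -1.68]
1 mid [ 0.19 -0.43  2.31  0.3   0.51 -1.98]
1 stand None
1 lie [ 0.3   0.69  1.16 -0.02  1.55 -1.66]
1 up [ 0.3   0.59  1.07 -0.03  1.74 -1.67]
1 mid [ 0.23 -0.25  2.05  0.11  0.82 -1.79]
1 stand None
1 lie [ 0.31  0.89  0.91 -0.04  1.78 -1.66]
1 up [ 0.31  0.79  0.83 -0.04  1.96 -1.67]
1 mid [ 0.25 -0.1   1.87  0.06  1.02 -1.74]
1 stand None
regrasp [ 0.27  0.14  1.68 -0.    1.32 -1.7 ]
place [-0.43 -0.63  2.27  0.03  1.07 -1.64]
-1 lie [ 0.28  0.44  1.49 -0.    1.21  1.46]
-1 up [ 0.28  0.31  1.4  -0.    1.42  1.46]
-1 mid [ 0.19 -0.43  2.31  0.3   0.51  1.17]
-1 stand None
-1 lie [ 0.3   0.69  1.16 -0.02  1.55  1.48]
-1 up [ 0.3   0.59  1.07 -0.03  1.74  1.47]
-1 mid [ 0.23 -0.25  2.05  0.11  0.82  1.35]
-1 stand None
-1 lie [ 0.31  0.89  0.91 -0.04  1.78  1.48]
-1 up [ 0.31  0.79  0.83 -0.04  1.96  1.48]
-1 mid [ 0.25 -0.1   1.87  0.06  1.02  1.4 ]
-1 stand None
regrasp [ 0.27  0.14  1.68 -0.    1.32  1.45]
place [-0.43 -0.63  2.27  0.03  1.07  1.51]
```

```bash
python3 - <<'E'
from h import *
np.set_printoptions(precision=2,suppress=True)
for s in (15,25,35,45):
  for r in (560,600,640,680):
    out=[]
    for off in (0,.1):
      az=.2; yaw=az+off; P=r*u(az)
      _,_,z=mpose(yaw,np.pi/2,np.radians(s)); q=env.inverse_kinematics(*tool(P+97*Z,z,u(yaw+np.pi/2)))
      q2=env.inverse_kinematics(*tool(P+140*Z,z,u(yaw+np.pi/2))); out+=[q, q2 is not None]
    print(s,r,*out)
  C=np.array([584,221,0]);yaw=.395
  _,_,z=mpose(yaw,0,np.radians(s)); print('lie',s,env.inverse_kinematics(*tool(C+30*u(yaw)+24*Z,z,u(yaw+np.pi/2))))
E
```

```text
15 560 None False None False
15 600 None False None False
15 640 None False None False
15 680 [0.04 0.13 2.41 2.9  0.71 1.71] True [-0.07  0.14  2.4   2.6   0.76  1.88] True
lie 15 [ 0.3   0.69  1.16 -0.02  1.55 -1.66]
25 560 None False None False
25 600 None False None False
25 640 None False [-0.08 -0.17  2.5   2.25  0.45  2.24] False
25 680 [ 0.05 -0.05  2.39  2.74  0.36  1.89] True [-0.05 -0.04  2.39  2.32  0.44  2.18] True
lie 25 [ 0.31  0.89  0.91 -0.04  1.78 -1.66]
35 560 None False None False
35 600 None False None False
35 640 None True None False
35 680 None True None False
lie 35 [ 0.31  1.12  0.61 -0.05  2.02 -1.66]
45 560 None False None True
45 600 [ 0.05 -0.4   2.42  0.31  0.36 -1.97] True [-0.03 -0.39  2.41  0.59  0.43 -2.36] True
45 640 [ 0.06 -0.25  2.3   0.31  0.32 -1.97] True [-0.01 -0.24  2.3   0.6   0.39 -2.36] True
45 680 [ 0.08 -0.12  2.2   0.3   0.3  -1.95] True [ 0.01 -0.12  2.19  0.6   0.36 -2.35] True
lie 45 [ 0.32  1.46  0.12 -0.08  2.34 -1.68]
```

```bash
python3 - <<'E'
from h import *
np.set_printoptions(precision=2,suppress=True)
az=.2
for s in (25,30,35,40):
  for r in (620,660,700):
    for off in (-.06,-.09,-.12):
      yaw=az+off; P=r*u(az)
      _,_,z=mpose(yaw,np.pi/2,np.radians(s)); q=[env.inverse_kinematics(*tool(P+h*Z,z,u(yaw+np.pi/2))) for h in (97,180)]
      if q[0] is not None: print(s,r,off,*q)
E
```

```text
25 660 -0.06 [ 0.1  -0.11  2.45  3.04  0.33  1.65] [ 0.1  -0.39  2.46  2.67  0.07  2.03]
25 660 -0.09 [ 0.14 -0.1   2.44  3.21  0.33  1.51] [ 0.14 -0.38  2.46  3.47  0.07  1.25]
25 660 -0.12 [ 0.17 -0.1   2.44  3.38  0.34  1.38] [ 0.17 -0.37  2.45  4.    0.11  0.75]
25 700 -0.06 [0.11 0.01 2.34 3.07 0.34 1.63] [ 0.11 -0.24  2.35  2.92  0.11  1.78]
25 700 -0.09 [0.14 0.01 2.33 3.23 0.34 1.5 ] [ 0.14 -0.23  2.34  3.42  0.11  1.31]
25 700 -0.12 [0.17 0.02 2.33 3.39 0.35 1.38] [ 0.17 -0.23  2.34  3.81  0.13  0.94]
30 660 -0.06 [ 0.1  -0.16  2.42  2.95  0.16  1.74] [ 0.1  -0.4   2.41  0.33  0.09 -1.92]
30 660 -0.09 [ 0.13 -0.16  2.41  3.27  0.16  1.45] [ 0.13 -0.4   2.41 -0.24  0.09 -1.32]
30 660 -0.12 [ 0.16 -0.15  2.41  3.57  0.17  1.19] [ 0.16 -0.39  2.4  -0.7   0.11 -0.83]
30 700 -0.06 [ 0.12 -0.04  2.31  3.02  0.17  1.68] [ 0.12 -0.26  2.3   0.4   0.06 -1.98]
30 700 -0.09 [ 0.14 -0.04  2.3   3.3   0.17  1.43] [ 0.14 -0.25  2.3  -0.5   0.06 -1.06]
30 700 -0.12 [ 0.17 -0.03  2.3   3.57  0.19  1.2 ] [ 0.17 -0.25  2.29 -0.98  0.09 -0.55]
35 620 -0.06 [ 0.09 -0.34  2.49  0.81  0.05 -2.4 ]
[... 495 characters left out ...]
9 [ 0.12 -0.33  2.42 -0.06  0.18 -1.5 ] [ 0.12 -0.52  2.38 -0.03  0.41 -1.54]
40 620 -0.12 [ 0.15 -0.33  2.42 -0.29  0.19 -1.24] [ 0.15 -0.51  2.37 -0.13  0.41 -1.4 ]
40 660 -0.06 [ 0.11 -0.2   2.31  0.16  0.15 -1.75] [ 0.11 -0.37  2.28  0.07  0.36 -1.65]
40 660 -0.09 [ 0.13 -0.19  2.31 -0.11  0.15 -1.45] [ 0.13 -0.37  2.27 -0.05  0.36 -1.51]
40 660 -0.12 [ 0.16 -0.19  2.31 -0.37  0.16 -1.16] [ 0.16 -0.36  2.27 -0.16  0.37 -1.37]
40 700 -0.06 [ 0.12 -0.07  2.2   0.13  0.14 -1.71] [ 0.12 -0.24  2.17  0.05  0.33 -1.63]
40 700 -0.09 [ 0.14 -0.07  2.2  -0.16  0.14 -1.39] [ 0.14 -0.23  2.17 -0.07  0.33 -1.49]
40 700 -0.12 [ 0.16 -0.06  2.2  -0.42  0.15 -1.1 ] [ 0.16 -0.23  2.16 -0.18  0.34 -1.35]
```

```bash
python3 - <<'E'
from h import *
np.set_printoptions(precision=2,suppress=True)
yaw=.395; C=np.array([584,221,0]); s=np.radians(42); y2=.2-.085; P=640*u(.2)
yt=u(yaw+np.pi/2)
zl=mpose(yaw,0,s)[2]; zs=mpose(y2,np.pi/2,s)[2]
G=C+30*u(yaw)
seq=[('hi',tool(G+110*Z,zl,yt)),('lie',tool(G+25*Z,zl,yt)),('up',tool(G+140*Z,zl,yt)),('rot',tool(P+190*Z,zs,u(y2+np.pi/2))),('std',tool(P+100*Z,zs,u(y2+np.pi/2)))]
for n,p in seq: print(n,env.inverse_kinematics(*p))
st=lambda n:print(n,*(env.get_obs()[k] for k in("time","ee_pos","wrist_force","grip_width","grip_force")))
fingers.gripper_to(74)
env.reach([470,150,340],quat(np.c_[np.cross(yt,-Z),yt,-Z]))
env.reach(*seq[0][1]); env.wait(.1); st('hi')
env.line_to(seq[1][1][0],rate=80); env.wait(.2); st('down')
fingers.gripper_to(40,grasp_force=60); st('grip')
c=imaging.camera("side"); cv2.imwrite("pics/s1.png",c["img"][200:350,200:400])
E
```

```text
hi [ 0.32  1.25  0.29 -0.07  2.33 -1.68]
lie [ 0.32  1.32  0.32 -0.07  2.23 -1.67]
up [ 0.32  1.24  0.26 -0.08  2.38 -1.69]
rot [ 0.12 -0.44  2.29 -0.01  0.46 -1.55]
std [ 0.12 -0.26  2.34 -0.03  0.23 -1.54]
hi 4.8083 [597.31 226.18  93.89] [-0.33  0.15  0.1 ] 73.87501314488895 0.0
down 6.225 [596.61 226.21   7.05] [-0.83  0.06 -0.28] 73.62187544521709 0.0
grip 6.675 [597.1  226.54   7.55] [4.28 3.59 5.29] 47.428315091412856 60.16695857048035
```

```bash
python3 - <<'E'
import cv2
i=cv2.imread("pics/s1.png"); cv2.imwrite("pics/s1b.png",cv2.convertScaleAbs(cv2.resize(i,None,fx=4,fy=4,interpolation=2),alpha=1.5))
E
```

```text
(no output)
```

View pics/s1b.png

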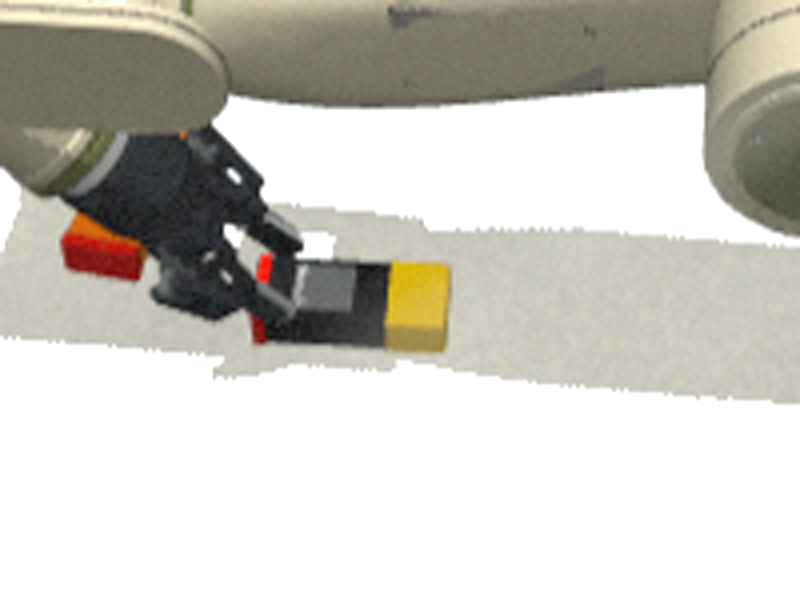

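The near finger tip appears at crop (290,310) and the far one at (300,240). The meter spans rows 260–343, so the fingers look shifted away from the side camera. I'll project the known tool points to check.

```bash
python3 - <<'E'
from h import *
np.set_printoptions(precision=1,suppress=True)
o=env.get_obs(); M=rot(o["eef_rot"]).as_matrix(); p=o["ee_pos"]; print(o["time"],p,o["grip_width"],o["grip_force"],o["wrist_force"]); print(M)
L=[p,p-6*M[:,2]+24*M[:,1],p-6*M[:,2]-24*M[:,1],p-6*M[:,2]+36*M[:,1],p-6*M[:,2]-36*M[:,1]]
print((proj(L,'side')-[200,200])*4)
print(proj(L,'top'))
yaw=.395
for C in ([584,221,17],[582,225.5,17]):
  K=[np.array(C)+x*u(yaw)+y*u(yaw+np.pi/2)+z*Z for x,y,z in((65,27,17),(65,-27,17),(-65,27,17),(-65,-27,17),(-65,27,-17))]
  print((proj(K,'side')-[200,200])*4)
c=imaging.camera("top"); cv2.imwrite("pics/t1.png",cv2.convertScaleAbs(cv2.resize(c["img"][140:240,180:310],None,fx=6,fy=6,interpolation=2),alpha=1.7))
E
```

```text
6.725 [597.1 226.5   7.5] 47.26687528375988 60.16610026359558 [5.1 3.1 6. ]
[[-0.7 -0.4 -0.6]
 [-0.3  0.9 -0.3]
 [ 0.7 -0.  -0.7]]
[[331.1 306. ]
 [321.5 331.2]
 [328.2 273.2]
 [319.8 346.1]
 [329.8 259.2]]
[[237.9 197. ]
 [229.6 198.7]
 [244.7 192.6]
 [225.8 200.3]
 [248.5 191.1]]
[[248.9 312.3]
 [258.6 247. ]
 [446.  320.7]
 [450.  255. ]
 [445.7 350.5]]
[[248.2 318.5]
 [257.9 252.8]
 [445.8 326.9]
 [449.8 260.9]
 [445.5 356.7]]
```

View pics/t1.png

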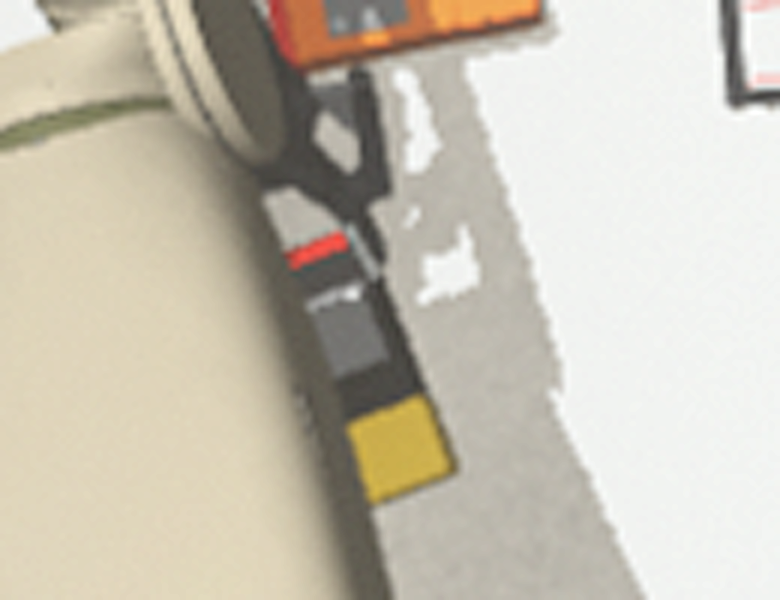

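```bash
python3 - <<'E'
from h import *
np.set_printoptions(precision=1,suppress=True)
o=env.get_obs(); M=rot(o["eef_rot"]).as_matrix(); p=o["ee_pos"]
for k in (0,6,12,18,24,30):
  for y in (-26,-36): 
    a=p-k*M[:,2]+y*M[:,1]; b=p-k*M[:,2]-y*M[:,1]
    print(k,y,'far side',(proj(a,'side')[0]-200)*4,'near side',(proj(b,'side')[0]-200)*4,'far top',(proj(a,'top')[0]-[180,140])*6, a)
E
```

```text
0 -26 far side [334.5 275. ] near side [327.5 337.8] far top [396.7 322.4] [607.1 202.5   7.5]
0 -36 far side [335.8 263.3] near side [326.1 350.3] far top [415.5 314.8] [611.  193.3   7.5]
6 -26 far side [328.5 270.8] near side [321.3 333.6] far top [392.1 314.1] [610.8 204.1  12. ]
6 -36 far side [329.8 259.1] near side [319.8 346.1] far top [411.  306.5] [614.6 194.8  12. ]
12 -26 far side [322.4 266.6] near side [315.  329.5] far top [387.5 305.8] [614.5 205.6  16.5]
12 -36 far side [323.8 254.9] near side [313.5 341.9] far top [406.4 298.1] [618.3 196.4  16.5]
18 -26 far side [316.3 262.4] near side [308.7 325.3] far top [382.8 297.4] [618.2 207.2  21. ]
18 -36 far side [317.7 250.7] near side [307.2 337.8] far top [401.9 289.7] [622.  197.9  21. ]
24 -26 far side [310.1 258.2] near side [302.3 321.1] far top [378.1 289. ] [621.9 208.7  25.4]
24 -36 far side [311.6 246.5] near side [300.8 333.6] far top [397.2 281.3] [625.7 199.5  25.4]
30 -26 far side [303.9 253.9] near side [296.  316.8] far top [373.4 280.5] [625.6 210.2  29.9]
30 -36 far side [305.4 242.2] near side [294.4 329.3] far top [392.6 272.7] [629.4 201.   29.9]
```

Seen from both cameras, the tips sit about 20 mm further back than I modelled, so the grasp is too shallow and caught only the top edge. I'll reopen, go lower while watching the force, then grasp again.

```bash
python3 - <<'E'
from h import *
np.set_printoptions(precision=1,suppress=True)
st=lambda n:print(n,*(env.get_obs()[k] for k in("time","ee_pos","wrist_force","grip_width","grip_force")))
fingers.gripper_to(76); env.wait(.1); st('open')
p=env.get_obs()["ee_pos"]-12*u(.395); f0=env.get_obs()["wrist_force"]; env.line_to(p,rate=60)
for k in range(8):
    p=p-3*Z; env.line_to(p,rate=40); f=env.get_obs()["wrist_force"]-f0
    if np.linalg.norm(f)>4: st('contact'); p=p+5*Z; env.line_to(p,rate=40); break
env.wait(.1); st('pre')
fingers.gripper_to(40,grasp_force=60); st('grip')
c=imaging.camera("side"); cv2.imwrite("pics/s2.png",cv2.convertScaleAbs(cv2.resize(c["img"][220:320,220:350],None,fx=6,fy=6,interpolation=2),alpha=1.7))
E
```

```text
open 7.275 [596.  226.    6.1] [0.3 0.  0.2] 76.27880094453626 0.0
pre 9.725 [584.9 221.4 -17.9] [ 0.1 -0.3 -0.3] 75.78450934756417 0.0
grip 10.05 [585.4 221.7 -17.6] [3.  2.1 1.7] 53.27639874683902 63.916940689086914
```

View pics/s2.png

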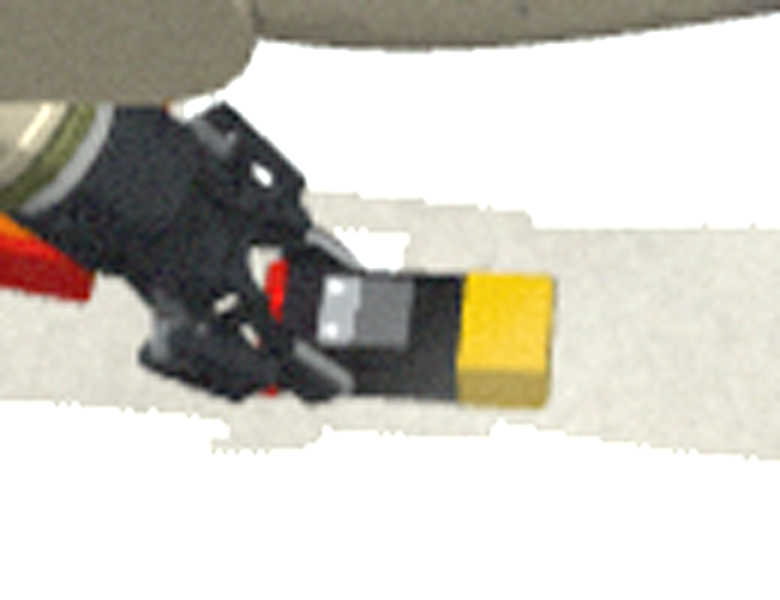

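Width is now 53.3 mm, so this is a proper grip on both sides at about meter x +30. Next I'll lift, tilt through waypoints and set the foot down with force detection.

```bash
cat >> h.py <<'E'
def held(F,yaw,tilt,s,off): # TCP pose for a meter with foot F, heading yaw, raised by tilt; off = TCP in meter axes from foot
    mx,mz,z=mpose(yaw,tilt,s); my=u(yaw+np.pi/2)
    return F+off[0]*mx+off[1]*my+off[2]*mz, tool(np.zeros(3),z,my)[1]
def st(n): print(n,*(env.get_obs()[k] for k in("time","ee_pos","wrist_force","grip_width","grip_force")))
E
python3 - <<'E'
from h import *
np.set_printoptions(precision=2,suppress=True)
print(env.hold_point_z)
s=np.radians(42); off=(67,0,-34.6); y1,y2=.395,.115; C1=np.array([583,220.5,17]); F2=622*u(.2)
def by_center(C,yaw,t): return held(C-65*mpose(yaw,t,s)[0],yaw,t,s,off)
w=[by_center(np.array([585,180,0])*(1-k)+F2*k+(150)*Z+0*k,y1*(1-k)+y2*k,np.pi/2*k) for k in (.0,.25,.5,.75,1)]
pre=held(F2+10*Z,y2,np.pi/2,s,off); low=held(F2-4*Z,y2,np.pi/2,s,off)
q=[env.inverse_kinematics(*x) for x in w+[pre,low]]
for a in q: print(a)
if any(a is None for a in q): raise SystemExit
p=env.get_obs()["ee_pos"]; env.line_to(p+130*Z,rate=120); st('up')
for x in w: env.reach(*x)
env.wait(.2); st('rot')
env.line_to(pre[0],rate=100); env.wait(.3); st('pre'); f0=env.get_obs()["wrist_force"]
p=pre[0].copy()
for k in range(9):
    p=p-2*Z; env.line_to(p,rate=25); f=env.get_obs()["wrist_force"]-f0
    if f[2]>3: break
st('touch'); print(k,f)
a=imaging.camera("side")["img"][190:290,220:350]; b=imaging.camera("top")["img"][140:240,210:340]
cv2.imwrite("pics/st.png",cv2.convertScaleAbs(cv2.resize(np.hstack([a,b]),None,fx=3,fy=3,interpolation=2),alpha=1.7))
E
```

```text
18.700000000000003
[ 0.27  1.1   0.49 -0.11  2.28 -1.74]
[ 0.22  0.63  1.05 -0.04  1.81 -1.68]
[ 0.17  0.23  1.51  0.    1.36 -1.66]
[ 0.13 -0.14  1.93  0.03  0.9  -1.64]
[ 0.12 -0.42  2.31 -0.01  0.41 -1.56]
[ 0.12 -0.26  2.35 -0.02  0.21 -1.55]
[ 0.12 -0.22  2.35 -0.02  0.17 -1.55]
up 11.3333 [584.87 221.42 111.05] [ 0.42 -0.22 -3.46] 53.38059712273567 63.54655981063843
rot 14.1083 [645.99 127.86 154.38] [ 0.12  0.35 -3.31] 53.53452081704725 63.81001353263855
pre 15.3083 [644.39 127.59  77.86] [ 0.51  0.32 -3.47] 53.150516471907565 63.809051513671875
touch 17.0583 [645.76 127.95  65.45] [-0.13  2.47  2.99] 53.351406318428424 64.07342076301575
6 [-0.64  2.16  6.46]
```

View pics/st.png

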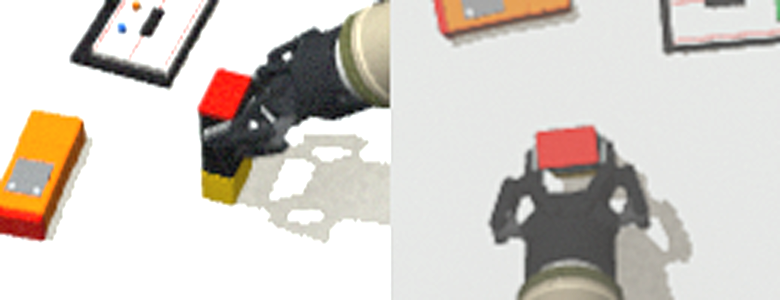

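The meter is upright on its yellow foot, with the red top level and the gripper holding from the robot side. I'll release it and back off, then check that it stands on its own and measure its position.

```bash
python3 - <<'E'
from h import *
np.set_printoptions(precision=2,suppress=True)
o=env.get_obs(); zt=rot(o["eef_rot"]).as_matrix()[:,2]; yt=u(.115+np.pi/2)
fingers.gripper_to(62); fingers.gripper_to(82); st('open')
env.line_to(o["ee_pos"]-120*zt,rate=150); env.wait(.3)
env.reach([540,112,290],quat(np.c_[np.cross(yt,-Z),yt,-Z])); st('back')
for n in ('top','side'):
    im=imaging.camera(n)["img"]; cv2.imwrite(f"pics/rel_{n}.png",im)
    hsv=cv2.cvtColor(im,cv2.COLOR_BGR2HSV); m=(((hsv[...,0]<6)|(hsv[...,0]>174))&(hsv[...,1]>130)&(hsv[...,2]>60)).astype(np.uint8)
    k,l,sta,cen=cv2.connectedComponentsWithStats(m)
    e=proj([611.4,124,130],n)[0]; print(n,'expected',e)
    for i in range(1,k):
        if np.linalg.norm(cen[i]-e)<25 and sta[i,4]>8: 
            r=cv2.minAreaRect(np.argwhere(l==i)[:,::-1].astype(np.float32)); print(sta[i],cen[i],r, at_z(cen[i],130,n))
E
```

```text
open 17.7583 [643.82 127.5   62.77] [-1.34 -0.44  0.12] 82.08519027675267 0.0Traceback (most recent call last):
  File "<stdin>", line 5, in <module>
station.MotionError: the arm cannot follow that straight line within its joint ranges
```

```bash
python3 - <<'E'
from h import *
np.set_printoptions(precision=2,suppress=True)
o=env.get_obs(); yt=u(.115+np.pi/2)
env.line_to(o["ee_pos"]+100*Z,rate=120); st('up')
env.reach([540,112,290],quat(np.c_[np.cross(yt,-Z),yt,-Z])); st('back')
for n in ('top','side'):
    im=imaging.camera(n)["img"]; cv2.imwrite(f"pics/rel_{n}.png",im)
    hsv=cv2.cvtColor(im,cv2.COLOR_BGR2HSV); m=(((hsv[...,0]<6)|(hsv[...,0]>174))&(hsv[...,1]>130)&(hsv[...,2]>60)).astype(np.uint8)
    k,l,sta,cen=cv2.connectedComponentsWithStats(m)
    e=proj([611.4,124,130],n)[0]; print(n,'expected',e)
    for i in range(1,k):
        if np.linalg.norm(cen[i]-e)<25 and sta[i,4]>8: 
            r=cv2.minAreaRect(np.argwhere(l==i)[:,::-1].astype(np.float32)); print(sta[i],cen[i],r, at_z(cen[i],130,n))
E
```

```text
up 18.7417 [643.18 127.39 161.37] [-0.34 -0.8  -0.51] 81.9896112888951 0.0
back 19.8917 [539.76 112.   288.28] [-0.54 -0.11 -1.11] 81.8634442808112 0.0
top expected [267.61 188.3 ]
side expected [294.27 219.12]
[286 213  18  18 202] [294.41 221.78] ((294.3999938964844, 221.6999969482422), (12.074767112731934, 17.88854217529297), 26.56505012512207) [[606.73 132.41 130.  ]]
```

The side view puts the red top where expected, so the meter stands on its own. I'll regrasp it from above by the top end and hover over the cradle for a relative check.

```bash
python3 - <<'E'
from h import *
np.set_printoptions(precision=2,suppress=True)
ya=.115; F=np.array([611.4,124,0]); s=np.pi/2
cy=-.37; O=np.array([494.3,-155.2,78]); T=np.radians(115); zc=mpose(cy,T,s)[0]; xc=-mpose(cy,T,s)[1]
off=(70,0,0)
hov=held(O+23*xc+100*zc,cy,T,s,off); hov2=held(O+23*xc+30*zc,cy,T,s,off); fin=held(O+18*xc-4*zc,cy,T,s,off)
g=held(F,ya,np.pi/2,s,off)
q=[env.inverse_kinematics(*x) for x in (g,hov,hov2,fin)]
for a in q: print(a)
if any(a is None for a in q): raise SystemExit
env.reach(g[0]+170*Z,g[1]); env.line_to(g[0]+5*Z,rate=150); env.line_to(g[0],rate=40); env.wait(.1); st('pre')
fingers.gripper_to(40,grasp_force=60); st('grip')
if env.get_obs()["grip_width"]<51: raise SystemExit
env.line_to(g[0]+170*Z,rate=150); st('lift')
d=held(np.array([500,0,200]),-.1,np.pi/2,s,off); env.reach(*d)
env.reach(*hov); env.line_to(hov2[0],rate=120); env.wait(.4); st('hover'); print(hov2[0])
a=imaging.camera("side")["img"]; b=imaging.camera("top")["img"]
cv2.imwrite("pics/hs.png",a); cv2.imwrite("pics/ht.png",b)
A=cv2.resize(a[120:220,325:411],None,fx=6,fy=6,interpolation=2)[:600,:516]; B=cv2.resize(b[195:275,335:405],None,fx=4,fy=4,interpolation=2)
r=np.zeros((600,800,3),np.uint8); r[:,:516]=A; r[:320,520:800]=B
cv2.imwrite("pics/hov.png",cv2.convertScaleAbs(r,alpha=2))
E
```

```text
[ 0.12  0.28  1.55 -0.    1.31 -1.57]
[-0.43 -0.79  2.2   0.03  1.3  -1.63]
[-0.42 -0.67  2.25  0.02  1.13 -1.63]
[-0.42 -0.61  2.27  0.03  1.05 -1.63]
pre 22.0583 [611.45 123.98  70.1 ] [ 0.57  0.46 -0.07] 82.3226160838401 0.0
grip 22.4333 [611.87 124.18  70.52] [ 1.07 -0.03  2.09] 53.10568248792628 64.88361239433289
lift 23.7167 [610.69 123.89 238.4 ] [-0.13  0.65 -3.9 ] 52.82526245511048 64.19350504875183
hover 26.375 [ 474.47 -147.57  178.89] [ 0.59  0.05 -3.28] 52.84584051830727 64.20122981071472
[ 474.33 -147.46  178.35]
```

View pics/hov.png

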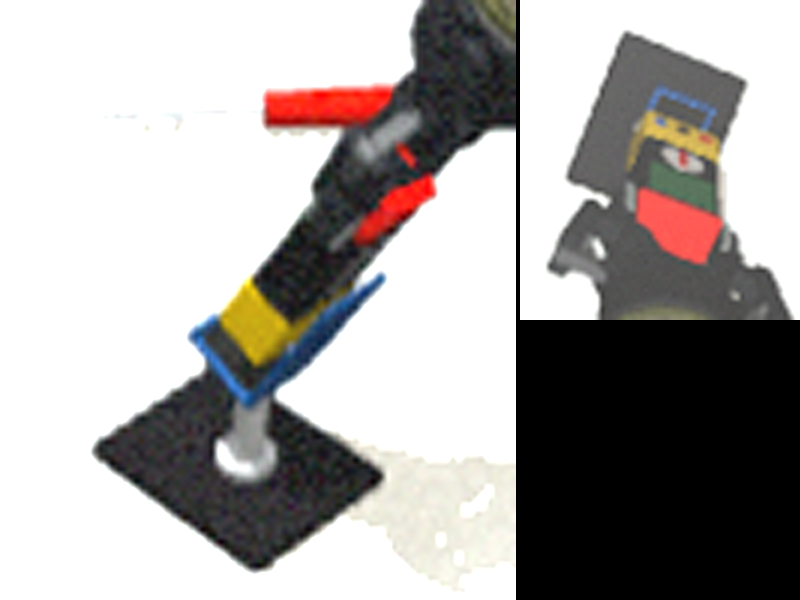

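The picture shows the meter hovering with screen out, foot above the ledge and between lip and backrest. I'll measure the sideways offset by sampling profiles in the top images.

```bash
python3 - <<'E'
from h import *
from scipy.ndimage import map_coordinates as mc
cy=-.37; O=np.array([494.3,-155.2,78]); T=np.radians(115); s=np.pi/2
zc=mpose(cy,T,s)[0]; xc=-mpose(cy,T,s)[1]; yc=u(cy+np.pi/2)
def prof(im,base,n): # signed map at 1 mm
    ys=np.arange(-42,43,2.); uv=proj(base+ys[:,None]*yc,n)
    return ys,np.array([mc(im[...,k].astype(float),[uv[:,1],uv[:,0]],order=1) for k in range(3)]).T
ht=cv2.imread("pics/ht.png"); t0=cv2.imread("pics/top0.png")
F=O+23*xc+30*zc
for h in (8,20,34):
    ys,c=prof(ht,F+17*xc+h*zc,'top'); d=c[:,2]-c[:,0]; print('meter',h,' '.join(f"{int(y)}:{int(v)}/{int(r)}" for y,v,r in zip(ys,d,c[:,2])))
for x,z in ((43.5,6),(43.5,3)):
    ys,c=prof(t0,O+x*xc+z*zc,'top'); d=c[:,0]-c[:,2]; print('lip',x,' '.join(f"{int(y)}:{int(v)}" for y,v in zip(ys,d)))
for z in (97,92): 
    ys,c=prof(t0,O-2.5*xc+z*zc,'top'); d=c[:,0]-c[:,2]; print('bk',z,' '.join(f"{int(y)}:{int(v)}" for y,v in zip(ys,d)))
# sides of ledge: profile across y at x=20
for x in (15,25,35):
    ys,c=prof(t0,O+x*xc,'top'); d=c[:,0]-c[:,2]; print('ledge',x,' '.join(f"{int(y)}:{int(v)}" for y,v in zip(ys,d)))
E
```

```text
meter 8 -42:0/133 -40:0/133 -38:0/133 -36:0/134 -34:0/133 -32:0/116 -30:0/81 -28:6/59 -26:26/70 -24:36/80 -22:39/84 -20:40/85 -18:41/87 -16:40/88 -14:31/85 -12:34/83 -10:40/86 -8:40/85 -6:32/76 -4:22/66 -2:22/66 0:25/68 2:32/77 4:40/86 6:45/91 8:43/89 10:28/78 12:15/69 14:9/66 16:11/69 18:27/78 20:46/92 22:35/88 24:15/74 26:1/58 28:0/51 30:0/50 32:0/50 34:0/51 36:0/50 38:0/50 40:0/50 42:0/51
meter 20 -42:0/133 -40:0/133 -38:0/133 -36:0/133 -34:0/133 -32:0/135 -30:-1/114 -28:6/88 -26:38/86 -24:53/96 -22:59/103 -20:58/102 -18:56/100 -16:56/100 -14:58/100 -12:58/103 -10:58/104 -8:58/104 -6:51/95 -4:39/83 -2:31/74 0:25/69 2:32/76 4:42/87 6:55/101 8:56/102 10:40/93 12:17/82 14:-10/69 16:-7/72 18:6/81 20:41/100 22:58/105 24:53/97 26:35/82 28:11/61 30:2/53 32:0/50 34:0/50 36:1/51 38:0/51 40:0/49 42:0/49
meter 34 -42:0/133 -40:0/133 -38:0/132 -36:0/133 -34:0/133 -32:0/134 -30:0/131 -28:6/119 -26:30/105 -24:51/103 -22:63/107 -20:61/108 -18:60/106 -16:63/108 -14:64/109 -12:61/107 -10:61/106 -8:62/108 -6:62/108 -4:60/105 -2:63/109 0:64/111 2:63/109 4:63/108 6:64/109 8:63/109 10:61/107 12:64/111
[... 1230 characters left out ...]
0:0 -28:0 -26:0 -24:10 -22:35 -20:27 -18:13 -16:-1 -14:-1 -12:-1 -10:0 -8:-1 -6:0 -4:1 -2:0 0:0 2:0 4:0 6:0 8:0 10:0 12:-1 14:0 16:17 18:30 20:31 22:14 24:3 26:0 28:0 30:0 32:0 34:0 36:0 38:0 40:-1 42:0
ledge 25 -42:0 -40:0 -38:0 -36:0 -34:0 -32:0 -30:0 -28:0 -26:0 -24:10 -22:26 -20:28 -18:12 -16:1 -14:-1 -12:0 -10:0 -8:0 -6:-1 -4:0 -2:0 0:0 2:0 4:0 6:0 8:0 10:0 12:0 14:-1 16:11 18:32 20:26 22:13 24:0 26:0 28:0 30:0 32:0 34:0 36:-1 38:0 40:0 42:0
ledge 35 -42:0 -40:0 -38:0 -36:0 -34:0 -32:0 -30:0 -28:0 -26:0 -24:12 -22:28 -20:24 -18:11 -16:0 -14:-1 -12:0 -10:0 -8:-1 -6:-1 -4:0 -2:0 0:0 2:0 4:-1 6:0 8:0 10:-1 12:-2 14:1 16:14 18:32 20:30 22:13 24:2 26:0 28:0 30:0 32:0 34:0 36:0 38:0 40:0 42:0
```

Sideways the meter is only about 0.8 mm off the cradle centre. I'll correct that, lower it, feel for the backrest, then the ledge, and release.

```bash
python3 - <<'E'
from h import *
np.set_printoptions(precision=2,suppress=True)
cy=-.37; O=np.array([494.3,-155.2,78]); T=np.radians(115); s=np.pi/2
zc=mpose(cy,T,s)[0]; xc=-mpose(cy,T,s)[1]; yc=u(cy+np.pi/2)
B=O+70*zc-.8*yc
env.line_to(B+23*xc+8*zc,rate=60); env.wait(.3); f0=env.get_obs()["wrist_force"]; st('8mm')
def loc(): 
    d=env.get_obs()["ee_pos"]-B; return np.array([d@xc,d@yc,d@zc])
def step(x,z,ax,th,dx,dz,n):
    for k in range(n):
        x+=dx; z+=dz; env.line_to(B+x*xc+z*zc,rate=20); f=(env.get_obs()["wrist_force"]-f0)
        if f@ax>th: break
    print('x,z',x,z,'loc',loc(),'f',f@xc,f@yc,f@zc); return x,z
x,z=step(23,8,xc,2.5,-1,0,10)
x+=.7
x,z=step(x,z,zc,4,0,-1,16)
st('down')
cv2.imwrite("pics/d_s.png",imaging.camera("side")["img"]); cv2.imwrite("pics/d_t.png",imaging.camera("top")["img"])
E
```

```text
8mm 27.2917 [ 482.87 -151.62  158.82] [-0.54 -0.61 -4.25] 52.52055484033194 64.20121908187866
x,z 17 8 loc [18.21 -0.02  8.4 ] f 6.223527750574783 1.1900897750801656 -3.3795529867405807
x,z 17.7 1 loc [18.29  0.01  1.19] f 8.564508587354503 1.443132265773902 4.382236618819709
down 30.5417 [ 481.42 -151.05  150.25] [ 5.49 -1.4   3.34] 52.88220927881571 65.36489367485046
```

```bash
python3 - <<'E'
from h import *
np.set_printoptions(precision=2,suppress=True)
cy=-.37; O=np.array([494.3,-155.2,78]); T=np.radians(115); s=np.pi/2
zc=mpose(cy,T,s)[0]; xc=-mpose(cy,T,s)[1]; yc=u(cy+np.pi/2)
B=O+70*zc-.8*yc; f0=np.array([-.54,-.61,-4.25])
def rep(n):
    o=env.get_obs(); d=o["ee_pos"]-B; f=o["wrist_force"]-f0; print(n,[round(float(d@a),2) for a in(xc,yc,zc)],[round(float(f@a),2) for a in(xc,yc,zc)]); return f
env.line_to(B+18.6*xc+1*zc,rate=20); env.wait(.2); rep('relaxed')
z=1.
for k in range(6):
    z-=.7; env.line_to(B+18.6*xc+z*zc,rate=15); f=rep(z)
    if f@zc>5: break
fingers.gripper_to(60); fingers.gripper_to(80); rep('open')
p=env.get_obs()["ee_pos"]; env.line_to(p+130*zc,rate=120); env.wait(.3)
env.reach([420,120,350],quat(np.c_[np.cross(u(np.pi/2),-Z),u(np.pi/2),-Z])); env.wait(.3); st('away')
a=imaging.camera("side")["img"]; b=imaging.camera("top")["img"]; cv2.imwrite("pics/ft.png",b)
A=cv2.resize(a[120:220,325:411],None,fx=6,fy=6,interpolation=2)[:600,:516]; Bm=cv2.resize(b[195:275,335:405],None,fx=4,fy=4,interpolation=2)
r=np.zeros((600,800,3),np.uint8); r[:,:516]=A; r[:320,520:800]=Bm; r[330:585,520:796]=0
r[330:502,520:796]=cv2.resize(b,(276,172))
cv2.imwrite("pics/fin.png",cv2.convertScaleAbs(r,alpha=2))
E
```

```text
relaxed [18.3, -0.02, 0.82] [6.14, 0.88, 2.74]
0.30000000000000004 [18.34, 0.05, 0.39] [2.84, 0.92, 8.13]
open [18.42, 0.0, 0.2] [2.32, 1.15, 3.48]
away 34.7583 [419.91 119.15 350.02] [-0.16  0.57 -0.02] 79.69710818633202 0.0
```

View pics/fin.png

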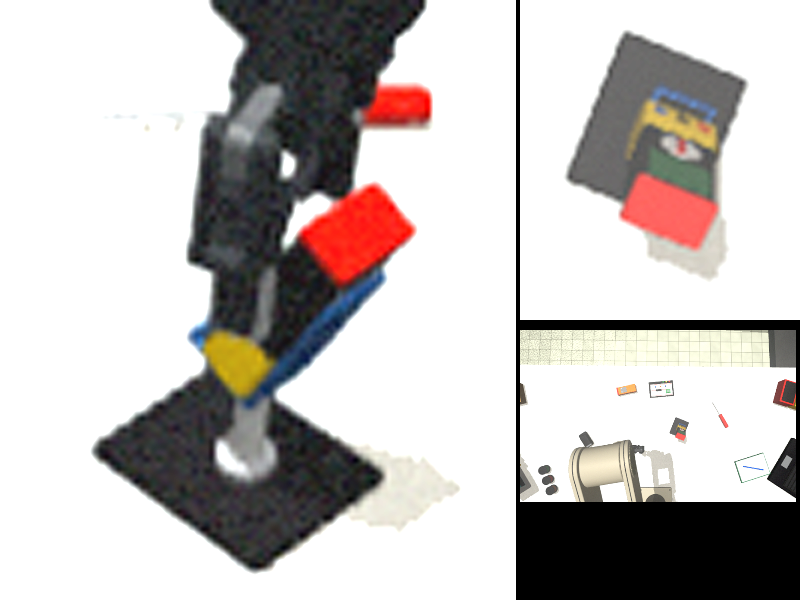

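The meter sits in the cradle with its foot on the ledge, back on the backrest and screen facing out. In the top view it is centred on the lip at crop (683,95), and the other objects look undisturbed. Handing in.

```bash
python3 -c "
from station import ticket
print(ticket.close_job())"
```

```text
the job is handed in; nothing more can be done
None
```

I stood the meter upright on its foot and let go, then took it again by its top end and set it in the blue stand, centred, back on the backrest and screen out. The job was handed in at about 35 s with the gripper clear, and the closing call gave no verdict.

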